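Put the paperbacks away in the bedside book box

ROBOT

A 6-joint arm with a two-finger parallel gripper is mounted at the origin on the work surface. World frame = base frame: x ahead of the robot, y to its left, z up, the work surface at z = 0. Lengths are in m, angles in degrees, forces in N, time in s.
With the tool pointing down it reaches from about 0.3 to 0.75 m from the base axis. Payload 8.5 kg.
Tool frame: the origin (TCP) lies at the very end of the fingers, on their centre line; the grasp point (between the pads) lies 19 mm behind it; z points along the fingers, y is the line along which they close (so a half turn about z gives the same grasp; the last joint's range is limited). The gripper opens to 85 mm and grips with 20 to 120 N. Pads are 22 mm wide; open, the fingers measure 114 mm over their backs; the gripper's body (76 mm by 85 mm) begins 54 mm behind the grasp point. The pads swing forward as they close: fully open they stand 13 mm farther back than shut.
Start: joints at [51.606, 21.807, 74.336, -0, 83.858, -12.336], TCP at [0.242, 0.494, 0.231] pointing down, gripper open.
Joint ranges: [-178.18, 178.18], [-50.72, 133.34], [12.68, 142.11], [-81.47, 261.47], [9.98, 163.14], [-165.26, 165.26]. Speed limits (degrees/s): [136.94, 136.94, 180, 180, 180, 180].

INTERFACE

Orientations are given as a 3x3 rotation matrix whose columns are the frame's x, y, z axes.
In Python, from rig import env, optics, spotter gives the robot as it stands.
- The arm moves only by the shell command python3 -m crank 'ROWS' [FORCE]. ROWS is JSON, one flat list of numbers, 5 for each row, row after row: the finger opening in cm, from 0 to 8.54, then the shift along the tool's x, y, z in cm, then the turn about the tool's z in rad. A call has exactly 8 rows; each row shifts and turns the commanded pose from where the row before left it, along the tool's axes as they then stand; what a row does not reach is not made up. A row lasts 1/12 s, in which the tool goes at most 41.7 mm and 7.16 degrees, less where a joint would pass 70% of its speed; a pose out of reach is approached as far as the arm can. A call is refused whole if a number of a shift passes 4.17 or a number of a turn 0.125, either way. A call with a gripper value outside its range is refused whole. The fingers move at their own pace and stop on an object; FORCE is the grip in N (left out, the last holds). Time passes only in rows, so rows that do not move let the fingers close, or fill a call up. It gives the time, the measured TCP pose, the force, the opening and the grip force at its end, in the units of the state.
- env.observe(): the state, without advancing time (a new reading comes with each control period).
- optics.get_image(name): name is "scene" or "top" or "wrist"; returns a dict with "color" (384x512x3 uint8, red, green, blue), "intrinsics" (3x3 intrinsics, pixels), "pose" (4x4, takes a point from camera to world coordinates). Camera axes: x right, y up, looking along -z (the intrinsics and any distortion apply to the point x, -y, -z); pixel columns grow to the right and rows downward; lengths in m; the calibration is good to about 2 mm. A picture is of the moment at which its call begins. There is no depth.
- env.close_job(): hands the job in; it is judged then, once.
Trained networks look in a picture, given as the dict that the camera call returned (one of the last four; its "shot" number tells which), for a name from the list of things; names that differ only in an ending like _2 or _b are one class to them, and where a whole thing is asked for, a point or a joint stands for the part that bears it (a point fixed in the world has none). Each returns a list of dicts, best first, with "score" (0 to 1); they miss things now and then, are a little off and sometimes report something else, mostly with a low value. They report only what shows in the picture. A call takes as long as a camera call. They do not tell look-alikes from the thing itself.
- spotter.look_for(picture, query): "at" ([column, row] as shares, 0 to 1, of the picture: columns of its width, rows of its height, amid what is visible of it).
The state is a dict: "time_s": time; "q": joint angles; "qvel": joint speeds; "joint_efforts": joint torques, N m; "position": TCP position; "tool_rot": TCP orientation; "ft_force": force on the tool from outside, world axes, zero at the start; "wrist_torque": the same for the moment, N m; "grip_width": finger opening in m; "gripper_force": force on a finger pad.
Only numpy, scipy, OpenCV 4.12 (cv2) and the standard library are available. Lean on these libraries where they do the work, as an engineer would, in place of code of your own. Each camera call takes 0.05 s, during which the arm holds its last target. There are 200 camera calls.

TASK

Put the loose paperbacks that stand on the bedside counter away in the wooden book box: slide each one, spine down as it stands, into its own gap between two books already in the box, spreading them apart with it, until it stands on the box's floor. Then lay the wooden cover panel in the rim of the box, knob up, and press it down past the catches until it sits level and fully home; do not disturb the other things on the counter.

Things in the scene. Friction and masses are not known exactly. Their poses are not given: they have to be found in the camera images.
- book_box: open wooden book box, fixed to the counter, 188 (x) x 256 (y) mm outside, 128 mm high. Origin: centre of its underside; z up, x along the books' length, y across the row. Inside 160 x 228 mm. A ledge runs round the inside 120 mm above the counter, within a rim opening of 176 x 244 mm that is 8 mm deep and takes the cover.
- box_floor (a point): centre of the box's inner floor, 8 mm above its origin, axes as the box. Five books stand in a row along y with four gaps of 18 to 26 mm between them at the start. Each gap takes one loose book (28 mm); there is no room for two in a gap or for one outside the row. A gap may narrow to under 10 mm while others are filled.
- box_seat (a point): centre of the plane of the ledge on which the cover rests, 120 mm above the box's origin; axes as the box. In the middle of the rim's two short sides (y = +122 and -122 mm) a round sprung steel catch, 24 mm long in x, stands 5 mm into the rim opening, its centre 6 mm above the ledge.
- shelved0_top (a point): book 1 of the five, counted from the box's -y side; book standing in the box, spine up: 150 long (box x) x 18 thick (box y) x 104 mm high, the top a full half-round of radius 9 mm, glossy. Slides along the box's y at about 1 N between y = -103.5 and -78 mm, stays where pushed, cannot tip or be lifted out. The point: middle of its top.
- shelved1_top (a point): book 2 of the five, counted from the box's -y side; book standing in the box, spine up: 150 long (box x) x 18 thick (box y) x 104 mm high, the top a full half-round of radius 9 mm, glossy. Slides along the box's y at about 1 N between y = -54 and -37 mm, stays where pushed, cannot tip or be lifted out. The point: middle of its top.
- shelved2_top (a point): book 3 of the five, counted from the box's -y side; book standing in the box, spine up: 150 long (box x) x 18 thick (box y) x 104 mm high, the top a full half-round of radius 9 mm, glossy. Slides along the box's y at about 1 N between y = -6 and 6 mm, stays where pushed, cannot tip or be lifted out. The point: middle of its top.
- shelved3_top (a point): book 4 of the five, counted from the box's -y side; book standing in the box, spine up: 150 long (box x) x 18 thick (box y) x 104 mm high, the top a full half-round of radius 9 mm, glossy. Slides along the box's y at about 1 N between y = 37 and 54 mm, stays where pushed, cannot tip or be lifted out. The point: middle of its top.
- shelved4_top (a point): book 5 of the five, counted from the box's -y side; book standing in the box, spine up: 150 long (box x) x 18 thick (box y) x 104 mm high, the top a full half-round of radius 9 mm, glossy. Slides along the box's y at about 1 N between y = 78 and 103.5 mm, stays where pushed, cannot tip or be lifted out. The point: middle of its top.
- book0: loose paperback standing upright on its spine on the counter: 150 mm long (its x), 28 mm thick (its y), 108 mm high, 220 g; page edges up; the lower long edges are rounded, radius 9 mm. Origin: centre of its underside, z up when upright. Three or four are present in a run.
- book1: loose paperback standing upright on its spine on the counter: 150 mm long (its x), 28 mm thick (its y), 108 mm high, 220 g; page edges up; the lower long edges are rounded, radius 9 mm. Origin: centre of its underside, z up when upright. Three or four are present in a run.
- book2: loose paperback standing upright on its spine on the counter: 150 mm long (its x), 28 mm thick (its y), 108 mm high, 220 g; page edges up; the lower long edges are rounded, radius 9 mm. Origin: centre of its underside, z up when upright. Three or four are present in a run.
- book3: loose paperback standing upright on its spine on the counter: 150 mm long (its x), 28 mm thick (its y), 108 mm high, 220 g; page edges up; the lower long edges are rounded, radius 9 mm. Origin: centre of its underside, z up when upright. Three or four are present in a run.
- cover: loose wooden cover panel, 170 (x) x 238 (y) x 8 mm, edges rounded, 300 g, lying flat on the counter. Origin: centre of its underside, z up. Mid-top a dark grip bar 60 mm long (x), 18 wide (y), 8 to 40 mm above the origin. Fits the rim at either half turn, 3 mm play per side; rests about 8 mm proud on the catches until pressed with 5 to 15 N, then they hold it, top flush with the rim.
- mug: white mug, 76 mm wide and 90 mm high, origin under its centre; leave alone
- phone: black telephone lying flat, 75 x 150 x 8 mm, origin under its centre; leave alone
- glasses_case: grey glasses case, 160 x 60 x 40 mm, origin under its centre; leave alone
- alarm_clock: white alarm clock, 50 x 110 x 85 mm, origin under its centre; leave alone
- water_bottle: glass water bottle, 60 mm wide and 190 mm high, origin under its centre; leave alone
- dish: small blue dish, 100 mm wide and 35 mm high, origin under its centre; leave alone
Things that resemble listed ones, but are neither listed nor needed, are in the scene too. What is shaped like the book2 but turquoise or yellow is not meant. What is shaped like the book3 but turquoise is not meant.

How it is judged (in metres and radians):
On the way, in this order (a step that is already met when the one before it is completed fails the run):
1. every loose paperback stands on the box's floor, each between two of the books (x of book0 in the frame of book_box between -0.012 and 0.012 m and y of book0 in the frame of book_box between -0.085 and 0.085 m and z of book0 in the frame of book_box between 0.004 and 0.0115 m and angle between each of book0, book1, book2, book3's own z axis and vertical below 0.12 rad and angle between the x axis of each of book0, book1, book2, book3 and the x axis of book_box, either way round below 0.1 rad and x of book1 in the frame of book_box between -0.012 and 0.012 m and y of book1 in the frame of book_box between -0.085 and 0.085 m and z of book1 in the frame of book_box between 0.004 and 0.0115 m and x of book2 in the frame of book_box between -0.012 and 0.012 m and y of book2 in the frame of book_box between -0.085 and 0.085 m and z of book2 in the frame of book_box between 0.004 and 0.0115 m and x of book3 in the frame of book_box between -0.012 and 0.012 m and y of book3 in the frame of book_box between -0.085 and 0.085 m and z of book3 in the frame of book_box between 0.004 and 0.0115 m), for 0.2 s.
2. the cover is pressed home on the ledge (x of cover in the frame of box_seat between -0.006 and 0.006 m and y of cover in the frame of box_seat between -0.006 and 0.006 m and z of cover in the frame of box_seat between -0.003 and 0.0025 m and angle between the z axis of cover and the z axis of book_box, either way round below 0.025 rad and angle between the x axis of cover and the x axis of book_box, either way round below 0.06 rad), for 0.2 s.
At the end, for the whole second after the job is handed in: Each paperback present stands on the box floor (within 3.5 mm) in a gap of the row, upright within 0.12 and square within 0.1 rad; the cover lies knob up on the ledge: within 6 mm of centre, 2.5 mm of full depth, level within 0.025 and square within 0.06 rad; all at rest (all of step 1 and all of step 2 and linear speed of each of book0, book1, book2, book3, cover below 0.02 m/s); the robot touches nothing.
It fails at once if another thing on the counter was disturbed (moved more than 30 mm) (distance of any of mug, phone, glasses_case, alarm_clock, water_bottle, dish from where it was at the start of the episode above 0.03 m).
It fails at once if a book or the cover was knocked off the counter (height (world z) of any of book0, book1, book2, book3, cover below -0.05 m).
Of book0, book1, book2, book3 only 3 to 4 are there at a start; the rules pass over those that are not, and their reading is None.
At some moment in a run one of cover may be knocked a few centimetres aside while the robot is not near it.
Once in a run the grip may slacken for a moment while it holds something.
It also fails if it takes over 210 s, if anything falls off the work surface, if the arm or the gripper's body presses on something with over 40 N, if the wrist force passes 120 N, or if a joint passes its speed limit or range.

## Working session

There is one attempt and no reset: what is moved stays moved. The work goes in short steps, Python scripts to look and compute and a shell command to move; the robot and the scene stay as the last step left them, time stands still between calls to the robot, and variables do not carry over. Pictures are saved under pics/ and viewed, at most 17 in all, crops included, and the job is handed in when it is done.

```bash
ls; mkdir -p pics; python3 - <<'E'
from rig import env, optics, spotter
import cv2,numpy as np
s=env.observe();print(s['time_s'],s['position'],np.round(s['tool_rot'],3).tolist(),s['grip_width'])
for n in("top","scene"):
    p=optics.get_image(n);cv2.imwrite(f'pics/{n}0.png',cv2.cvtColor(p['color'],cv2.COLOR_RGB2BGR))
    print(n,p['intrinsics'],np.round(p['pose'],3).tolist(),[k for k in p])
    for q in("book0","cover","book_box","shelved0_top"):
        print(q,[(round(d['at'][0]*512),round(d['at'][1]*384),round(d['score'],2)) for d in spotter.look_for(p,q)])
E
```

```text
pics
0.0 [0.24141181 0.49385304 0.23070072] [[-0.898, 0.439, -0.001], [0.439, 0.898, -0.001], [0.0, -0.001, -1.0]] 0.08571213605733179
top [[353.50245345   0.         250.67110099]
 [  0.         353.50245345 190.56882814]
 [  0.           0.           1.        ]] [[-0.021, 0.996, -0.082, 0.449], [-1.0, -0.022, -0.014, 0.161], [-0.016, 0.082, 0.997, 1.277], [0.0, 0.0, 0.0, 1.0]] ['color', 'intrinsics', 'pose', 'shot']
book0 [(159, 267, 0.95), (215, 195, 0.72), (128, 191, 0.69), (264, 111, 0.62), (108, 247, 0.61), (166, 210, 0.6), (193, 197, 0.59)]
cover [(288, 184, 0.76), (218, 192, 0.29)]
book_box [(386, 201, 0.61)]
shelved0_top [(404, 200, 0.78)]
scene [[437.03234276   0.         254.23281657]
 [  0.         437.03234276 203.25064052]
 [  0.           0.           1.        ]] [[0.843, -0.381, 0.381, 1.075], [0.538, 0.606, -0.585, -0.632], [-0.008, 0.698, 0.716, 1.085], [0.0, 0.0, 0.0, 1.0]] ['color', 'intrinsics', 'pose', 'shot']
book0 [(280, 168, 0.96), (243, 139, 0.78), (323, 259, 0.66), (269, 188, 0.6), (287, 153, 0.59), (316, 145, 0.55)]
cover [(235, 260, 0.58)]
book_box [(124, 328, 0.68)]
shelved0_top [(122, 328, 0.82)]
```

```bash
python3 - <<'E'
import cv2
a=cv2.imread('pics/top0.png');cv2.imwrite('pics/top0b.png',cv2.resize(a[60:330,60:450],(780,540),interpolation=cv2.INTER_CUBIC))
E
```

```text
(no output)
```

View pics/top0b.png

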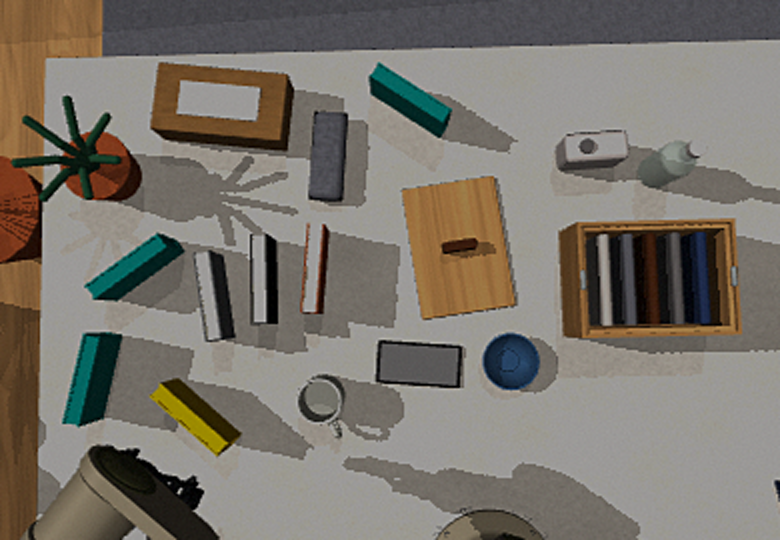

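View pics/scene0.png

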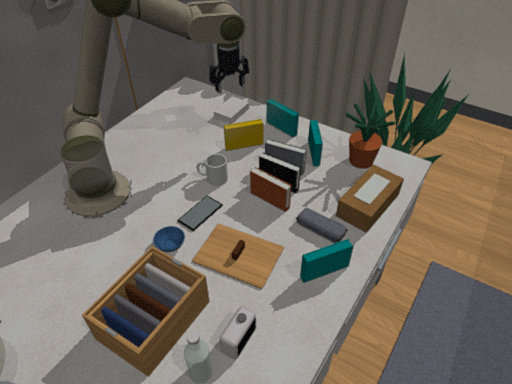

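```bash
python3 - <<'E'
import cv2,numpy as np
a=cv2.imread('pics/top0.png')
b=cv2.resize(a[165:240,150:235],None,fx=6,fy=6,interpolation=cv2.INTER_CUBIC)
cv2.imwrite('pics/crop_books.png',b)
b=cv2.resize(a[160:240,335:435],None,fx=7,fy=7,interpolation=cv2.INTER_CUBIC)
cv2.imwrite('pics/crop_box.png',b)
E
```

```text
(no output)
```

View pics/crop_books.png

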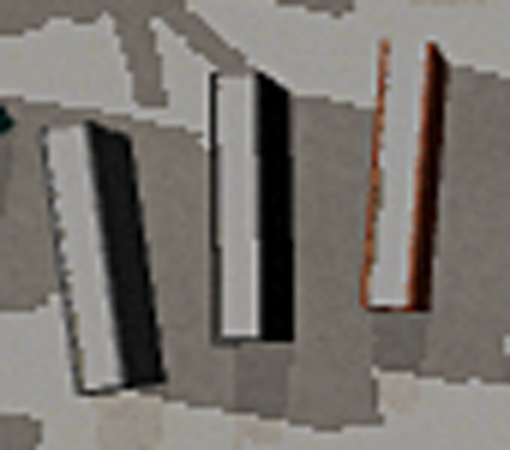

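View pics/crop_box.png

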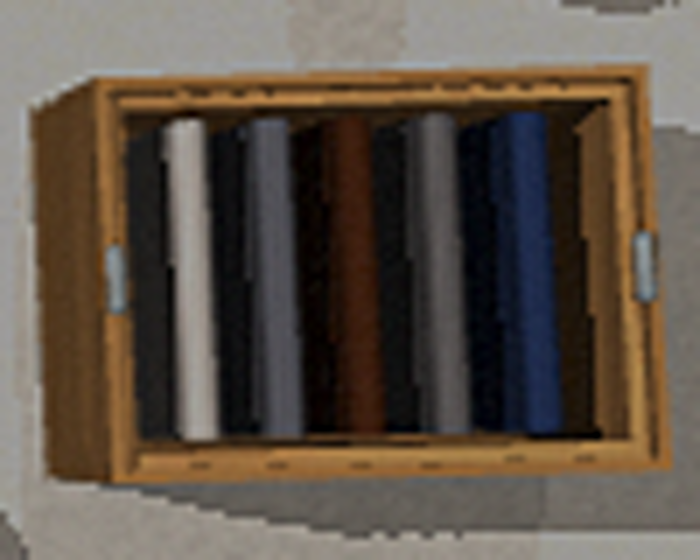

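```bash
cat > h.py <<'E'
from rig import env, optics, spotter
import cv2,numpy as np
def ray(p,px,z):
    K=p['intrinsics'];T=np.array(p['pose']);px=np.atleast_2d(px).astype(float)
    d=np.c_[(px[:,0]-K[0,2])/K[0,0],-(px[:,1]-K[1,2])/K[1,1],-np.ones(len(px))]@T[:3,:3].T
    return T[:3,3]+d*((z-T[2,3])/d[:,2])[:,None]
def proj(p,X):
    K=p['intrinsics'];T=np.array(p['pose']);c=(np.atleast_2d(X)-T[:3,3])@T[:3,:3]
    return np.c_[K[0,0]*c[:,0]/-c[:,2]+K[0,2],K[1,1]*-c[:,1]/-c[:,2]+K[1,2]]
def save(p,n): cv2.imwrite(f'pics/{n}.png',cv2.cvtColor(p['color'],cv2.COLOR_RGB2BGR))
E
python3 - <<'E'
from h import *
p=optics.get_image('top')
def quad(n,c,z,f,o):
    q=np.array(c,float)/f+np.array(o)-.5+.5/f
    w=ray(p,q,z)[:,:2];e=[np.linalg.norm(w[i]-w[(i+1)%4]) for i in range(4)]
    d=(w[0]+w[1]-w[2]-w[3]);d2=(w[0]+w[3]-w[1]-w[2])
    print(n,w.mean(0).round(4),'axis deg',np.degrees(np.arctan2(d[1],d[0])).round(1),np.degrees(np.arctan2(d2[1],d2[0])).round(1),np.round(e,3))
quad('gray',[(45,128),(90,122),(124,388),(78,394)],.108,6,(150,165))
quad('black',[(212,74),(258,74),(262,340),(215,342)],.108,6,(150,165))
quad('brown',[(383,42),(430,42),(410,308),(362,308)],.108,6,(150,165))
quad('box',[(97,78),(650,66),(672,468),(115,482)],.128,7,(335,160))
quad('cover',[(403,190),(495,176),(516,304),(424,319)],.008,2,(60,60))
for a,b in [((185,120),(202,438)),((268,118),(287,436)),((349,118),(368,432)),((437,114),(455,432)),((528,112),(545,430))]:
    print(ray(p,(np.array([a,b])/7+[335,160]-.4),.112)[:,:2].round(4).tolist())
E
```

```text
gray [0.4952 0.4678] axis deg 7.1 96.3 [0.025 0.149 0.026 0.149]
black [0.5213 0.383 ] axis deg 0.4 90.0 [0.026 0.147 0.026 0.149]
brown [0.5373 0.2943] axis deg -5.2 88.7 [0.026 0.148 0.026 0.148]
box [ 0.5077 -0.2703] axis deg -0.2 90.1 [0.256 0.186 0.254 0.187]
cover [0.5769 0.039 ] axis deg 7.5 97.7 [0.169 0.234 0.167 0.236]
[[0.5822, -0.1874], [0.4329, -0.1883]]
[[0.5823, -0.2263], [0.433, -0.2278]]
[[0.5814, -0.2643], [0.434, -0.2655]]
[[0.5824, -0.3056], [0.4332, -0.3057]]
[[0.5823, -0.3482], [0.4332, -0.3474]]
```

```bash
cat >> h.py <<'E'
def go(x,y,z,ay,verbose=True):
    s=env.observe();R=np.array(s['tool_rot']);a=np.degrees(np.arctan2(R[1,1],R[0,1]))
    t=-np.radians(ay-a); b=np.radians(ay)
    d=np.array([x,y,z])-s['position']
    X=np.array([np.sin(b)*-1,np.cos(b),0]);Y=np.array([np.cos(b),np.sin(b),0])
    print('t',round(s['time_s'],2),'pos',np.round(s['position'],4),'yaw',a.round(2),'w',round(s['grip_width'],4),'gf',np.round(s['gripper_force'],1),'F',np.round(s['ft_force'],1))
    print('turn first',t.round(3),'then shift cm',np.round([d@X*100,d@Y*100,-d[2]*100],2))
if __name__=='__main__':
    import sys;go(*map(float,sys.argv[1:5]))
E
sed -i 's/^    X=.*$/    Y=np.array([np.cos(b),np.sin(b),0]);X=np.array([-np.sin(b),np.cos(b),0])/' h.py
python3 h.py .5373 .2943 .20 84.8
```

```text
t 0.55 pos [0.2416 0.4941 0.2313] yaw 63.94 w 0.0855 gf 0.0 F [-0.5  0.2 -0.7]
turn first -0.364 then shift cm [-31.26 -17.21   3.13]
```

```bash
python3 -m crank '[7,0,0,0,-0.122, 7,0,0,0,-0.121, 7,0,0,0,-0.121, 7,-4,-2.15,0,0, 7,-4,-2.15,0,0, 7,-4,-2.15,0,0, 7,-4,-2.15,0,0, 7,-4,-2.15,0,0]' 60; python3 -m crank '[7,-4,-2.15,0.5,0, 7,-4,-2.15,0.5,0, 7,-3.26,-2.15,0.5,0, 7,0,0,1.6,0, 7,0,0,0,0, 7,0,0,0,0, 7,0,0,0,0, 7,0,0,0,0]'
python3 h.py .5373 .2943 .09 84.8
python3 - <<'E'
from h import *
p=optics.get_image('wrist');save(p,'w1');print(np.round(p['pose'],3).tolist(),p['intrinsics'][0,0])
E
```

```text
time_s: 1.22
position: [0.4168, 0.3779, 0.2315]
tool_rot: [[-0.996, 0.09, 0.0], [0.09, 0.996, 0.0], [-0.0, 0.0, -1.0]]
ft_force: [0.3, 0.9, 0.9]
grip_width: 0.0703
gripper_force: 0.0
time_s: 1.88
position: [0.5145, 0.3102, 0.2024]
tool_rot: [[-0.996, 0.089, 0.002], [0.089, 0.996, 0.001], [-0.001, 0.001, -1.0]]
ft_force: [0.2, 0.8, 0.1]
grip_width: 0.0698
gripper_force: 0.0
t 1.88 pos [0.5145 0.3102 0.2024] yaw 84.89 w 0.0698 gf 0.0 F [0.2 0.8 0.1]
turn first 0.002 then shift cm [-2.42 -1.37 11.24]
[[0.091, -0.95, -0.299, 0.439], [0.996, 0.087, 0.026, 0.317], [0.001, -0.3, 0.954, 0.345], [0.0, 0.0, 0.0, 1.0]] 332.24265155672447
```

View pics/w1.png

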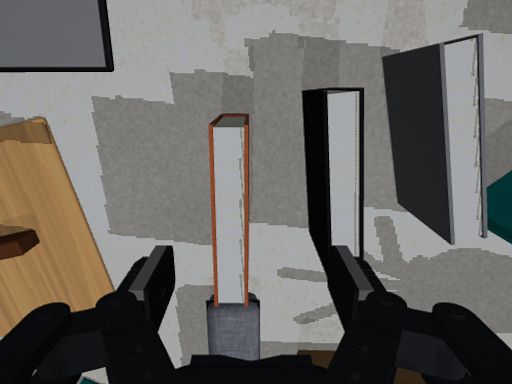

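```bash
python3 - <<'E'
from h import *
p=optics.get_image('wrist')
w=ray(p,[(211,126),(248,126),(246,303),(213,303)],.108)[:,:2];print(w.round(4).tolist(),w.mean(0))
d=w[2]+w[3]-w[0]-w[1];print(np.degrees(np.arctan2(d[1],d[0])))
E
python3 -m crank '[6,-2.42,-1.37,3,0, 6,0,0,3,0, 6,0,0,2,0, 6,0,0,1,0, 6,0,0,0,0, 6,0,0,0,0, 6,0,0,0,0, 6,0,0,0,0]' >/dev/null; python3 h.py .5373 .2943 .09 84.8
```

```text
[[0.4625, 0.2869], [0.4648, 0.3128], [0.6099, 0.2976], [0.6074, 0.2701]] [0.53617077 0.2918605 ]
-6.300267005663479
t 2.65 pos [0.5384 0.2938 0.1129] yaw 84.82 w 0.06 gf 0.0 F [-0.5  0.4  0.1]
turn first 0.0 then shift cm [0.12 0.04 2.29]
```

```bash
python3 -m crank '[6,0.12,0,1.2,0, 6,0,-0.1,1.1,0, 0,0,0,0,0, 0,0,0,0,0, 0,0,0,0,0, 0,0,0,0,0, 0,0,0,0,0, 0,0,0,0,0]' 60;  python3 h.py .5077 -.2065 .09 90
```

```text
time_s: 3.32
position: [0.5373, 0.2927, 0.0895]
tool_rot: [[-0.996, 0.091, 0.003], [0.091, 0.996, 0.001], [-0.002, 0.001, -1.0]]
ft_force: [0.4, -0.3, 6.3]
grip_width: 0.0266
gripper_force: 60.3
t 3.32 pos [0.5373 0.2927 0.0895] yaw 84.8 w 0.0266 gf 60.3 F [ 0.4 -0.3  6.3]
turn first -0.091 then shift cm [  2.96 -49.92  -0.05]
```

```bash
python3 -m crank '[0,0,0,-3.5,0, 0,0,0,-4,0, 0,0,0,-4,0, 0,0,0,-3,-0.091, 0,0.5,-4,0,0, 0,0.5,-4,0,0, 0,0.5,-4,0,0, 0,0.5,-4,0,0]'; python3 -m crank '[0,0.5,-4,0,0, 0,0.5,-4,0,0, 0,0,-4,0,0, 0,0,-4,0,0, 0,0,-4,0,0, 0,0,-4,0,0, 0,0,-4,0,0, 0,0,-2,0,0]'; python3 h.py .5077 -.2065 .18 90
```

```text
time_s: 3.98
position: [0.5157, 0.1311, 0.2332]
tool_rot: [[-1.0, -0.001, -0.0], [-0.001, 1.0, -0.0], [0.0, -0.0, -1.0]]
ft_force: [1.9, 0.0, -3.0]
grip_width: 0.0266
gripper_force: 60.2
time_s: 4.65
position: [0.5062, -0.1715, 0.233]
tool_rot: [[-1.0, 0.003, -0.0], [0.003, 1.0, -0.001], [0.0, -0.001, -1.0]]
ft_force: [-0.0, -0.0, -2.3]
grip_width: 0.0267
gripper_force: 60.3
t 4.65 pos [ 0.5062 -0.1715  0.233 ] yaw 89.85 w 0.0267 gf 60.3 F [-0.  -0.  -2.3]
turn first -0.003 then shift cm [-0.15 -3.5   5.3 ]
```

```bash
python3 -m crank '[0,-0.15,-3.5,0,0, 0,0,0,0,0, 0,0,0,1,0, 0,0,0,0,0, 0,0,0,0,0, 0,0,0,0,0, 0,0,0,0,0, 0,0,0,0,0]'>/dev/null; python3 h.py .5077 -.2065 .18 90
python3 - <<'E'
from h import *
p=optics.get_image('wrist');save(p,'w2')
for q in ('book0','shelved0_top'):print([(round(d['at'][0]*512),round(d['at'][1]*384),round(d['score'],2)) for d in spotter.look_for(p,q)])
c=proj(p,[(.5077+sx*.088,-.2703+sy*.122,.128) for sx,sy in((-1,1),(-1,-1),(1,-1),(1,1))]);print(c.round(0).tolist())
E
```

```text
t 5.32 pos [ 0.5084 -0.2022  0.2236] yaw 90.05 w 0.0268 gf 60.3 F [-0.2  0.5 -1.9]
turn first 0.001 then shift cm [ 0.07 -0.43  4.36]
[(249, 215, 0.75)]
[(79, 169, 0.57)]
[[331.0, 67.0], [-32.0, 67.0], [22.0, 293.0], [316.0, 293.0]]
```

View pics/w2.png

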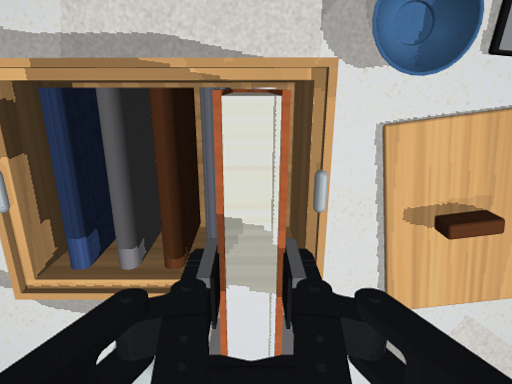

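```bash
python3 - <<'E'
from h import *
p=optics.get_image('wrist')
print('book far top L/R',ray(p,[(217,92),(289,92)],.242)[:,:2].round(4).tolist(),'rim far outer, right outer',ray(p,[(200,60),(337,62),(318,298)],.128)[:,:2].round(4).tolist())
print('tops',ray(p,[(45,88),(105,88),(160,88)],.112)[:,:2].round(4).tolist())
E
```

```text
book far top L/R [[0.4342, -0.2144], [0.4342, -0.1887]] rim far outer, right outer [[0.4151, -0.2362], [0.4164, -0.1446], [0.6003, -0.1464]]
tops [[0.4328, -0.3525], [0.4329, -0.3087], [0.4329, -0.2686]]
```

```bash
python3 -m crank '[0,0,-0.58,0,0, 0,0,0,1,0, 0,0,0,1,0, 0,0,0,1,0, 0,0,0,1,0, 0,0,0,1,0, 0,0,0,0.7,0, 0,0,0,0,0]'; python3 -m crank '[0,0,0,1,0, 0,0,0,1,0, 0,0,0,1,0, 0,0,0,1,0, 0,0,0,1,0, 0,0,0,0,0, 0,0,0,0,0, 0,0,0,0,0]'; python3 h.py .508 -.208 .117 90
```

```text
time_s: 6.18
position: [0.5078, -0.2085, 0.1649]
tool_rot: [[-1.0, -0.0, -0.002], [-0.0, 1.0, 0.001], [0.002, 0.001, -1.0]]
ft_force: [-0.3, -0.6, -2.8]
grip_width: 0.0268
gripper_force: 60.4
time_s: 6.85
position: [0.5083, -0.2083, 0.1164]
tool_rot: [[-1.0, -0.0, 0.0], [-0.0, 1.0, 0.0], [-0.0, 0.0, -1.0]]
ft_force: [1.0, -0.5, -1.5]
grip_width: 0.0268
gripper_force: 60.4
t 6.85 pos [ 0.5083 -0.2083  0.1164] yaw 90.01 w 0.0268 gf 60.4 F [ 1.  -0.5 -1.5]
turn first 0.0 then shift cm [ 0.03  0.03 -0.06]
```

```bash
python3 -m crank '[4,0,0,0,0, 4,0,0,0,0, 4,0,0,0,0, 4,0,0,-2,0, 4,0,0,-2,0, 0,0,0,-2,0, 0,0,0,0,0, 0,0,0,0,0]' 60; python3 -m crank '[0,0,0,0,0, 0,0,0,0,0, 0,0,0,2,0, 0,0,0,1.5,0, 0,0,0,0.8,0, 0,0,0,0.6,0, 0,0,0,0.5,0, 0,0,0,0.5,0]'; python3 h.py .508 -.208 .117 90
```

```text
time_s: 7.52
position: [0.5085, -0.2085, 0.1771]
tool_rot: [[-1.0, -0.0, 0.002], [-0.0, 1.0, -0.001], [-0.002, -0.001, -1.0]]
ft_force: [-0.3, 2.2, -0.5]
grip_width: 0.0042
gripper_force: 0.0
time_s: 8.18
position: [0.5084, -0.2085, 0.117]
tool_rot: [[-1.0, -0.0, 0.0], [-0.0, 1.0, -0.0], [-0.0, -0.0, -1.0]]
ft_force: [0.6, -0.0, 0.6]
grip_width: -0.0001
gripper_force: 0.0
t 8.18 pos [ 0.5084 -0.2085  0.117 ] yaw 90.01 w -0.0001 gf 0.0 F [ 0.6 -0.   0.6]
turn first 0.0 then shift cm [0.04 0.05 0.  ]
```

```bash
python3 -m crank '[0,0,0,0.1,0, 0,0,0,0.1,0, 0,0,0,0.1,0, 0,0,0,0,0, 0,0,0,0,0, 0,0,0,0,0, 0,0,0,0,0, 0,0,0,0,0]'; python3 -m crank '[0,0,0,-4,0, 0,0,0,-4,0, 0,0,0,-2,0, 0,1,4,0,0, 0,0,4,0,0, 6,0,4,0,0, 6,0,4,0,0, 6,0,4,0,0]'
python3 - <<'E'
from h import *
p=optics.get_image('top');save(p,'t2');a=cv2.imread('pics/t2.png')
cv2.imwrite('pics/t2c.png',cv2.resize(a[160:240,335:435],None,fx=7,fy=7,interpolation=cv2.INTER_CUBIC))
E
python3 h.py .5213 .383 .2 90.4
```

```text
time_s: 8.85
position: [0.5084, -0.2087, 0.116]
tool_rot: [[-1.0, -0.0, 0.002], [-0.0, 1.0, -0.002], [-0.002, -0.002, -1.0]]
ft_force: [-4.4, 0.8, 11.9]
grip_width: -0.0002
gripper_force: 5.7
time_s: 9.52
position: [0.4978, -0.0067, 0.2148]
tool_rot: [[-1.0, 0.0, 0.001], [0.0, 1.0, -0.0], [-0.001, -0.0, -1.0]]
ft_force: [0.7, -0.1, 0.6]
grip_width: 0.0359
gripper_force: 0.0
t 9.57 pos [ 0.4971 -0.0005  0.2149] yaw 90.26 w 0.0434 gf 0.0 F [-2.3  5.7 -0.1]
turn first -0.002 then shift cm [-2.69 38.33  1.49]
```

View pics/t2c.png

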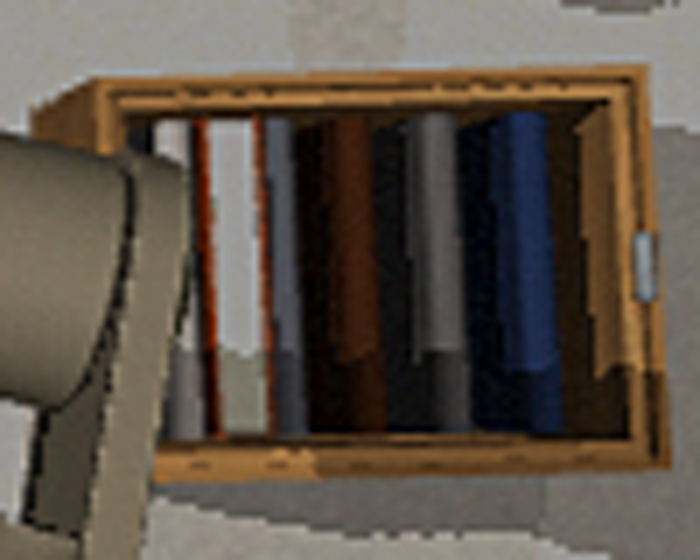

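```bash
python3 -m crank '[6,-0.3,4,0,0, 6,-0.3,4,0,0, 6,-0.3,4,0,0, 6,-0.3,4,0,0, 6,-0.3,4,0,0, 6,-0.3,4,0,0, 6,-0.3,4,0,0, 6,-0.3,4,0,0]'>/dev/null; python3 -m crank '[6,-0.3,4,0,0, 6,0,2,0,0, 6,0,0,0,0, 6,0,0,0,0, 6,0,0,0,0, 6,0,0,0,0, 6,0,0,0,0, 6,0,0,0,0]'>/dev/null
python3 h.py .5213 .383 .09 90.4
```

```text
t 10.9 pos [0.5254 0.3707 0.2145] yaw 89.94 w 0.0597 gf 0.0 F [ 0.1  0.4 -0.1]
turn first -0.008 then shift cm [ 0.4   1.23 12.45]
```

```bash
python3 -m crank '[6,0.4,1.23,2,-0.008, 6,0,0,3,0, 6,0,0,3,0, 6,0,0,2,0, 6,0,0,1.5,0, 6,0,0,0.95,0, 6,0,0,0,0, 6,0,0,0,0]'; python3 -m crank '[0,0,0,0,0, 0,0,0,0,0, 0,0,0,0,0, 0,0,0,0,0, 0,0,0,0,0, 0,0,0,0,0, 0,0,0,0,0, 0,0,0,-1,0]' 60; python3 h.py .508 -.3285 .25 90
```

```text
time_s: 11.57
position: [0.5214, 0.3838, 0.0902]
tool_rot: [[-1.0, -0.008, 0.0], [-0.008, 1.0, 0.0], [-0.0, 0.0, -1.0]]
ft_force: [-0.4, -0.3, 0.2]
grip_width: 0.06
gripper_force: 0.0
time_s: 12.23
position: [0.5203, 0.3836, 0.0987]
tool_rot: [[-1.0, -0.008, -0.003], [-0.008, 1.0, -0.001], [0.003, -0.001, -1.0]]
ft_force: [-0.1, 0.3, -3.3]
grip_width: 0.0265
gripper_force: 59.3
t 12.23 pos [0.5203 0.3836 0.0987] yaw 90.47 w 0.0265 gf 59.3 F [-0.1  0.3 -3.3]
turn first 0.008 then shift cm [  1.23 -71.21 -15.13]
```

```bash
python3 -m crank '[0,0,0,-3.5,0, 0,0,0,-4,0, 0,0,0,-4,0.008, 0,0,0,-2.5,0, 0,0.2,-4,0,0, 0,0.2,-4,0,0, 0,0.2,-4,0,0, 0,0.2,-4,0,0]' | grep -E 'pos|grip'; python3 -m crank '[0,0.2,-4,0,0, 0,0.2,-4,0,0, 0,0,-4,0,0, 0,0,-4,0,0, 0,0,-4,0,0, 0,0,-4,0,0, 0,0,-4,0,0, 0,0,-4,0,0]'| grep -E 'pos|grip';python3 -m crank '[0,0,-4,0,0, 0,0,-4,0,0, 0,0,-4,0,0, 0,0,-4,0,0, 0,0,0,0,0, 0,0,0,0,0, 0,0,0,0,0, 0,0,0,0,0]'| grep -E 'pos|grip'; python3 h.py .508 -.3285 .25 90
```

```text
position: [0.5122, 0.2225, 0.24]
grip_width: 0.0268
gripper_force: 60.3
position: [0.5085, -0.0978, 0.2402]
grip_width: 0.0267
gripper_force: 60.3
position: [0.5092, -0.2548, 0.24]
grip_width: 0.0265
gripper_force: 60.6
t 14.23 pos [ 0.5092 -0.2548  0.24  ] yaw 90.08 w 0.0265 gf 60.6 F [ 1.  -0.5 -2.9]
turn first 0.001 then shift cm [ 0.12 -7.37 -1.  ]
```

```bash
python3 -m crank '[0,0.1,-3.7,0,0, 0,0,-3.67,0.5,0, 0,0,0,1,0, 0,0,0,0,0, 0,0,0,0,0, 0,0,0,0,0, 0,0,0,0,0, 0,0,0,0,0]'| grep -E 'pos|grip'
python3 - <<'E'
from h import *
save(optics.get_image('wrist'),'w3')
E
```

```text
position: [0.5086, -0.3289, 0.2255]
grip_width: 0.0265
gripper_force: 61.0
```

View pics/w3.png

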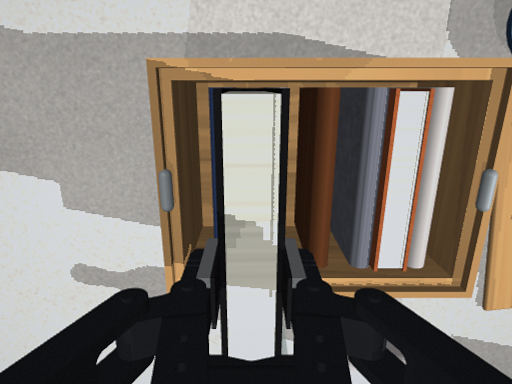

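```bash
python3 -m crank '[0,0,0,1,0, 0,0,0,1,0, 0,0,0,1,0, 0,0,0,1,0, 0,0,0,1,0, 0,0,0,1,0, 0,0,0,0,0, 0,0,0,0,0]'; python3 -m crank '[0,0,0,1,0, 0,0,0,1,0, 0,0,0,1,0, 0,0,0,1,0, 0,0,0,0.9,0, 0,0,0,0,0, 0,0,0,0,0, 0,0,0,0,0]'; python3 h.py .508 -.3285 .117 90
```

```text
time_s: 15.62
position: [0.5081, -0.3297, 0.164]
tool_rot: [[-1.0, 0.0, -0.001], [0.0, 1.0, 0.001], [0.001, 0.001, -1.0]]
ft_force: [0.2, 0.6, -3.3]
grip_width: 0.0264
gripper_force: 61.1
time_s: 16.28
position: [0.508, -0.3309, 0.1146]
tool_rot: [[-1.0, 0.0, -0.0], [0.0, 1.0, -0.002], [0.0, -0.002, -1.0]]
ft_force: [-1.2, -6.9, -4.7]
grip_width: 0.0265
gripper_force: 61.0
t 16.28 pos [ 0.508  -0.3309  0.1146] yaw 89.99 w 0.0265 gf 61.0 F [-1.2 -6.9 -4.7]
turn first -0.0 then shift cm [ 0.    0.24 -0.24]
```

```bash
python3 -m crank '[4,0,0,0,0, 4,0,0,0,0, 4,0,0,0,0, 4,0,0,-2,0, 4,0,0,-2,0, 0,0,0,-2,0, 0,0,0,0,0, 0,0,0,0,0]' 60; python3 -m crank '[0,0,0,0,0, 0,0,0,0,0, 0,0,0,2,0, 0,0,0,1.5,0, 0,0,0,0.8,0, 0,0,0,0.6,0, 0,0,0,0.5,0, 0,0,0,0.6,0]';python3 -m crank '[0,0,0,0.1,0, 0,0,0,0,0, 0,0,0,0,0, 0,0,0,0,0, 0,0,0,-4,0, 0,0,0,-4,0, 0,0,0,-4,0, 0,0,0,0,0]'; python3 h.py .508 -.3285 .117 90
```

```text
time_s: 16.95
position: [0.5085, -0.3297, 0.1764]
tool_rot: [[-1.0, -0.0, 0.001], [-0.0, 1.0, -0.001], [-0.001, -0.001, -1.0]]
ft_force: [1.6, 0.2, -1.0]
grip_width: 0.0043
gripper_force: 0.0
time_s: 17.62
position: [0.5085, -0.33, 0.1158]
tool_rot: [[-1.0, -0.0, 0.001], [-0.0, 1.0, -0.001], [-0.001, -0.001, -1.0]]
ft_force: [-3.0, 4.3, 53.4]
grip_width: -0.0002
gripper_force: 32.7
time_s: 18.28
position: [0.5101, -0.3314, 0.2435]
tool_rot: [[-1.0, -0.0, 0.011], [-0.001, 1.0, -0.011], [-0.011, -0.011, -1.0]]
ft_force: [-0.4, 0.1, 0.6]
grip_width: -0.0002
gripper_force: 0.0
t 18.28 pos [ 0.5101 -0.3314  0.2435] yaw 90.02 w -0.0002 gf 0.0 F [-0.4  0.1  0.6]
turn first 0.0 then shift cm [ 0.21  0.29 12.65]
```

```bash
python3 -m crank '[6,0,4,0,0, 6,0,4,0,0, 6,0,4,0,0, 6,0,4,0,0, 6,0,4,0,0, 6,0,4,0,0, 6,0,4,0,0, 6,0,4,0,0]'>/dev/null; python3 -m crank '[6,0,4,0,0, 6,0,4,0,0, 6,0,4,0,0, 6,0,4,0,0, 6,0,4,0,0, 6,0,4,0,0, 6,0,4,0,0, 6,0,4,0,0]'>/dev/null
python3 h.py .4952 .4678 .2 97.1
python3 - <<'E'
from h import *
p=optics.get_image('top');save(p,'t3');a=cv2.imread('pics/t3.png')
cv2.imwrite('pics/t3c.png',cv2.resize(a[150:245,245:435],None,fx=4.2,fy=4.2,interpolation=cv2.INTER_CUBIC))
E
```

```text
t 19.62 pos [0.5078 0.3124 0.2349] yaw 90.02 w 0.0601 gf 0.0 F [ 1.2 -0.8 -0.5]
turn first -0.124 then shift cm [-0.67 15.58  3.49]
```

View pics/t3c.png

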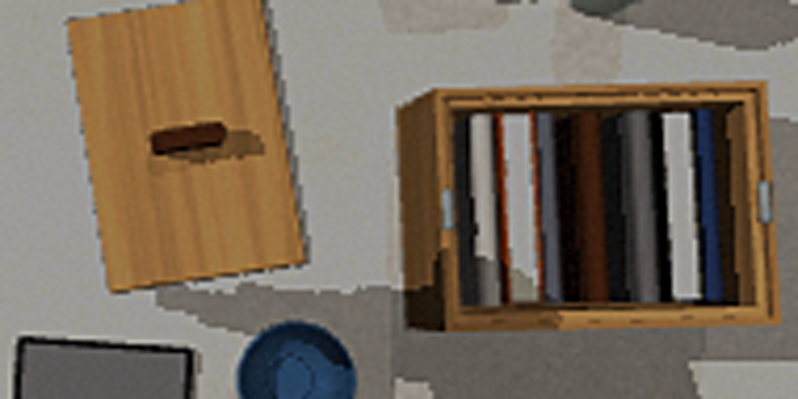

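```bash
python3 - <<'E'
from h import *
p=optics.get_image('top')
q=np.array([(543,115),(556,298),(590,115),(596,298),(636,115),(647,298)])/4.2+[245,150]-.4
print(ray(p,q,.112)[:,:2].round(4).tolist())
E
python3 -m crank '[6,-0.2,4,0,-0.124, 6,-0.2,4,0,0, 6,-0.2,4,0,0, 6,-0.1,3.58,0,0, 6,0,0,2,0, 6,0,0,0,0, 6,0,0,0,0, 6,0,0,0,0]'>/dev/null;python3 h.py .4952 .4678 .09 97.1
python3 - <<'E'
from h import *
save(optics.get_image('wrist'),'w4')
E
```

```text
[[0.5805, -0.2295], [0.4372, -0.2325], [0.5796, -0.2662], [0.4365, -0.2634], [0.5788, -0.3021], [0.4357, -0.3028]]
t 20.38 pos [0.5013 0.4647 0.2156] yaw 97.04 w 0.0599 gf 0.0 F [ 0.4 -1.4 -0. ]
turn first -0.001 then shift cm [ 0.57  0.39 12.56]
```

View pics/w4.png

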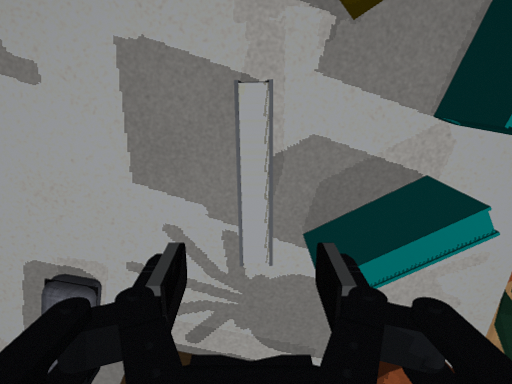

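```bash
python3 - <<'E'
from h import *
p=optics.get_image('wrist')
w=ray(p,[(236,82),(272,82),(272,265),(238,265)],.108)[:,:2];print(w.mean(0))
d=w[2]+w[3]-w[0]-w[1];print(np.degrees(np.arctan2(d[1],d[0])))
E
python3 -m crank '[4.5,0.57,0.3,2,0, 4.5,0,0,3,0, 4.5,0,0,3,0, 4.5,0,0,2,0, 4.5,0,0,1.5,0, 4.5,0,0,1.06,0, 4.5,0,0,0,0, 4.5,0,0,0,0]'; python3 -m crank '[0,0,0,0,0, 0,0,0,0,0, 0,0,0,0,0, 0,0,0,0,0, 0,0,0,0,0, 0,0,0,0,0, 0,0,0,0,0, 0,0,0,-1,0]' 60; python3 h.py .508 -.25 .25 90
```

```text
[0.49573216 0.46690332]
7.429622231784655
time_s: 21.15
position: [0.4952, 0.4678, 0.09]
tool_rot: [[-0.992, -0.123, 0.001], [-0.123, 0.992, 0.001], [-0.001, 0.0, -1.0]]
ft_force: [-0.2, 0.5, 0.2]
grip_width: 0.0446
gripper_force: 0.0
time_s: 21.82
position: [0.4942, 0.4676, 0.0984]
tool_rot: [[-0.992, -0.124, -0.002], [-0.124, 0.992, -0.001], [0.002, -0.001, -1.0]]
ft_force: [0.8, -0.2, -1.9]
grip_width: 0.0268
gripper_force: 59.2
t 21.82 pos [0.4942 0.4676 0.0984] yaw 97.11 w 0.0268 gf 59.2 F [ 0.8 -0.2 -1.9]
turn first 0.124 then shift cm [ -1.38 -71.76 -15.16]
```

```bash
python3 -m crank '[0,0,0,-3.5,0, 0,0,0,-4,0, 0,0,0,-4,0, 0,0,0,-2.5,0.124, 0,-0.2,-4,0,0, 0,-0.2,-4,0,0, 0,-0.2,-4,0,0, 0,-0.2,-4,0,0]' | grep -E 'pos|grip'; python3 -m crank '[0,-0.2,-4,0,0, 0,-0.2,-4,0,0, 0,-0.2,-4,0,0, 0,0,-4,0,0, 0,0,-4,0,0, 0,0,-4,0,0, 0,0,-4,0,0, 0,0,-4,0,0]'| grep -E 'pos|grip';python3 -m crank '[0,0,-4,0,0, 0,0,-4,0,0, 0,0,-4,0,0, 0,0,-4,0,0, 0,0,0,0,0, 0,0,0,0,0, 0,0,0,0,0, 0,0,0,0,0]'| grep -E 'pos|grip'; python3 h.py .508 -.25 .226 90
```

```text
position: [0.502, 0.3065, 0.2396]
grip_width: 0.0271
gripper_force: 59.9
position: [0.5081, -0.0136, 0.2398]
grip_width: 0.0265
gripper_force: 59.9
position: [0.5088, -0.1708, 0.2394]
grip_width: 0.0264
gripper_force: 60.1
t 23.82 pos [ 0.5088 -0.1708  0.2394] yaw 90.09 w 0.0264 gf 60.1 F [-0.3  0.7 -1.5]
turn first 0.001 then shift cm [ 0.08 -7.92  1.34]
```

```bash
python3 -m crank '[0,0.08,-4,0,0, 0,0,-3.92,0.3,0, 0,0,0,1,0, 0,0,0,0,0, 0,0,0,0,0, 0,0,0,0,0, 0,0,0,0,0, 0,0,0,0,0]'| grep -E 'pos|grip'
python3 - <<'E'
from h import *
save(optics.get_image('wrist'),'w5')
E
```

```text
position: [0.5083, -0.2502, 0.2268]
grip_width: 0.0267
gripper_force: 60.5
```

View pics/w5.png

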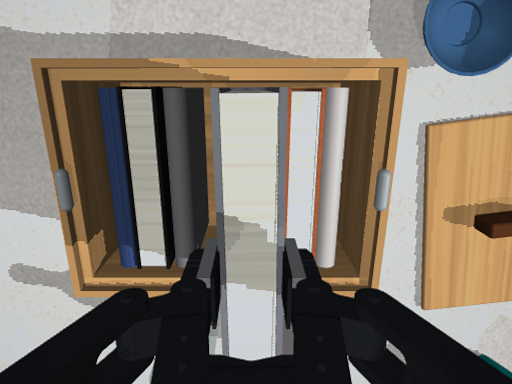

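```bash
python3 -m crank '[0,0,0,1,0, 0,0,0,1,0, 0,0,0,1,0, 0,0,0,1,0, 0,0,0,1,0, 0,0,0,1,0, 0,0,0,0,0, 0,0,0,0,0]'; python3 -m crank '[0,0,0,1,0, 0,0,0,1,0, 0,0,0,1,0, 0,0,0,1,0, 0,0,0,0.9,0, 0,0,0,0,0, 0,0,0,0,0, 0,0,0,0,0]'; python3 h.py .508 -.25 .117 90
```

```text
time_s: 25.2
position: [0.5077, -0.2511, 0.1653]
tool_rot: [[-1.0, -0.0, -0.002], [-0.0, 1.0, 0.001], [0.002, 0.001, -1.0]]
ft_force: [-0.5, -1.7, -2.6]
grip_width: 0.0266
gripper_force: 60.5
time_s: 25.87
position: [0.508, -0.2509, 0.1171]
tool_rot: [[-1.0, -0.0, -0.0], [-0.0, 1.0, 0.001], [0.0, 0.001, -1.0]]
ft_force: [-0.4, -1.0, -1.0]
grip_width: 0.0269
gripper_force: 60.5
t 25.87 pos [ 0.508  -0.2509  0.1171] yaw 90.02 w 0.0269 gf 60.5 F [-0.4 -1.  -1. ]
turn first 0.0 then shift cm [-0.    0.09  0.01]
```

```bash
python3 -m crank '[3.6,0,0,0,0, 3.6,0,0,0,0, 3.6,0,0,0,0, 3.6,0,0,-2,0, 3.6,0,0,-2,0, 0,0,0,-2,0, 0,0,0,0,0, 0,0,0,0,0]' 60; python3 -m crank '[0,0,0,0,0, 0,0,0,0,0, 0,0,0,2,0, 0,0,0,1.5,0, 0,0,0,0.8,0, 0,0,0,0.6,0, 0,0,0,0.5,0, 0,0,0,0.5,0]';python3 -m crank '[0,0,0,0.2,0, 0,0,0,0.1,0, 0,0,0,0,0, 0,0,0,0,0, 0,0,0,0,0, 0,0,0,0,0, 0,0,0,0,0, 0,0,0,0,0]'; python3 h.py .577 .039 .2 97.6
```

```text
time_s: 26.53
position: [0.5083, -0.2511, 0.178]
tool_rot: [[-1.0, -0.0, 0.002], [-0.0, 1.0, -0.001], [-0.002, -0.001, -1.0]]
ft_force: [-0.2, 0.4, -1.2]
grip_width: 0.0009
gripper_force: 0.0
time_s: 27.2
position: [0.5082, -0.2513, 0.1179]
tool_rot: [[-1.0, -0.0, 0.0], [-0.0, 1.0, -0.0], [-0.0, -0.0, -1.0]]
ft_force: [0.5, 0.5, 0.9]
grip_width: -0.0
gripper_force: 0.0
time_s: 27.87
position: [0.5081, -0.2514, 0.1161]
tool_rot: [[-1.0, -0.0, 0.001], [-0.0, 1.0, -0.001], [-0.001, -0.001, -1.0]]
ft_force: [-4.2, 0.7, 5.6]
grip_width: 0.0003
gripper_force: 2.8
t 27.87 pos [ 0.5081 -0.2514  0.1161] yaw 90.02 w 0.0003 gf 2.8 F [-4.2  0.7  5.6]
turn first -0.132 then shift cm [-10.67  27.88  -8.39]
```

```bash
python3 -m crank '[0,0,0,-4,0, 0,0,0,-4,0, 0,0,0,-1,0, 6,-1.6,3.8,0,-0.066, 6,-1.2,3.8,0,-0.066, 6,-1.2,3.8,0,0, 6,-1.2,3.8,0,0, 6,-1.2,3.8,0,0]'>/dev/null; python3 -m crank '[6,-1.2,3.8,0,0, 6,-1.2,2.6,0,0, 6,-1,0,0,0, 6,0,0,0,0, 6,0,0,0,0, 6,0,0,0,0, 6,0,0,0,0, 6,0,0,0,0]'>/dev/null; python3 h.py .577 .039 .2 97.6
python3 - <<'E'
from h import *
p=optics.get_image('wrist');save(p,'w6')
t=optics.get_image('top');save(t,'t4')
a=cv2.imread('pics/w6.png');b=cv2.imread('pics/t4.png')[150:246,340:436]
cv2.imwrite('pics/m6.png',np.hstack([a,cv2.resize(b,(288,384),interpolation=cv2.INTER_CUBIC)]))
E
```

```text
t 29.2 pos [0.5791 0.0104 0.2052] yaw 97.5 w 0.0603 gf 0.0 F [-0.5 -0.4 -0. ]
turn first -0.002 then shift cm [-0.17  2.86  0.52]
```

View pics/m6.png

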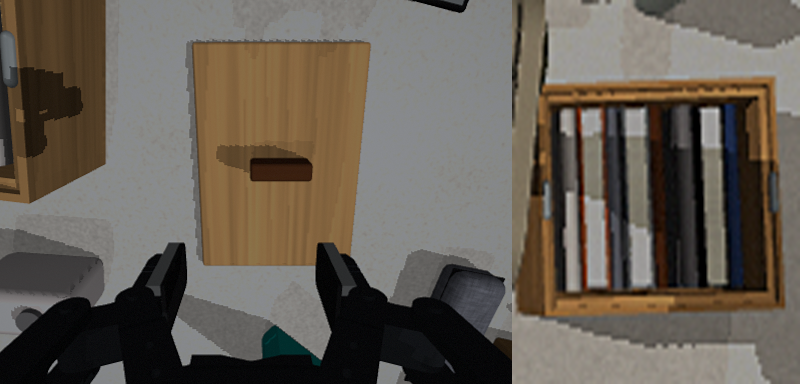

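```bash
python3 - <<'E'
from h import *
p=optics.get_image('wrist')
w=ray(p,[(193,43),(370,43),(351,265),(204,265)],.008)[:,:2];print(w.mean(0),[np.linalg.norm(w[i]-w[(i+1)%4]).round(3) for i in range(4)])
d=w[2]+w[3]-w[0]-w[1];print(np.degrees(np.arctan2(d[1],d[0])))
print(ray(p,[(250,167),(313,167),(312,181),(250,181)],.04)[:,:2].mean(0))
E
python3 -m crank '[6,0,0,0,0.125, 6,0,0,0,0.125, 6,0,0,0,0.125, 6,0,0,0,0.125, 6,0,0,0,0.125, 6,0,0,0,0.125, 6,0,0,0,0.125, 6,0,0,0,0.125]'>/dev/null; python3 -m crank '[6,0,0,0,0.125, 6,0,0,0,0.125, 6,0,0,0,0.125, 6,0,0,0,0.125, 6,0,0,0,0.071, 6,0,0,0,0, 6,0,0,0,0, 6,0,0,0,0]'>/dev/null; python3 h.py .577 .039 .1 7.6
```

```text
[0.57724855 0.04033063] [np.float64(0.166), np.float64(0.235), np.float64(0.169), np.float64(0.235)]
7.887356217936253
[0.57865744 0.03978532]
t 30.68 pos [0.5794 0.0111 0.2051] yaw 7.68 w 0.06 gf 0.0 F [0.6 0.5 0.7]
turn first 0.001 then shift cm [ 2.79  0.13 10.51]
```

```bash
python3 -m crank '[6,2.88,0.1,0,0, 6,0,0,4,0, 6,0,0,4,0, 6,0,0,4,0, 6,0,0,3.5,0, 6,0,0,2,0, 6,0,0,1.2,0, 6,0,0,0,0]'>/dev/null;python3 h.py .5775 .04 .015 7.7;  python3 -m crank '[6,0,0,0.35,0, 0,0,0,0,0, 0,0,0,0,0, 0,0,0,0,0, 0,0,0,0,0, 0,0,0,0,0, 0,0,0,0,0, 0,0,0,0,0]' 100; python3 h.py .508 -.272 .22 90
```

```text
t 31.35 pos [0.5752 0.04   0.0154] yaw 7.65 w 0.0603 gf 0.0 F [-0.8  0.4 -0.4]
turn first -0.001 then shift cm [-0.03  0.23  0.04]
time_s: 32.02
position: [0.5771, 0.0399, 0.0158]
tool_rot: [[-0.132, 0.991, 0.002], [0.991, 0.132, -0.0], [-0.001, 0.002, -1.0]]
ft_force: [-1.2, 0.1, 5.8]
grip_width: 0.0163
gripper_force: 98.5
t 32.02 pos [0.5771 0.0399 0.0158] yaw 7.58 w 0.0163 gf 98.5 F [-1.2  0.1  5.8]
turn first -1.439 then shift cm [  6.91 -31.19 -20.42]
```

```bash
python3 -m crank '[0,0,0,-3,0, 0,0,0,-4,0, 0,0,0,-4,0, 0,0,0,-4,0, 0,0,0,-3,0, 0,0,0,0,-0.12, 0,0,0,0,-0.12, 0,0,0,0,-0.12]' |grep -E 'pos|grip'; python3 -m crank '[0,0,0,0,-0.12, 0,0,0,0,-0.12, 0,0,0,0,-0.12, 0,0,0,0,-0.12, 0,0,0,0,-0.12, 0,0,0,0,-0.12, 0,0,0,0,-0.12, 0,0,0,0,-0.12]' |grep -E 'pos|grip'; python3 -m crank '[0,0,0,0,-0.119, 0,3.5,0,0,0, 0,3.4,0,0,0, 0,0,-4,0,0, 0,0,-4,0,0, 0,0,-4,0,0, 0,0,0,0,0, 0,0,0,0,0]' |grep -E 'pos|grip'; python3 h.py .508 -.272 .18 90
python3 - <<'E'
from h import *
save(optics.get_image('scene'),'s7')
E
```

```text
position: [0.5763, 0.04, 0.1951]
grip_width: 0.0162
gripper_force: 98.7
position: [0.5763, 0.04, 0.1945]
grip_width: 0.0162
gripper_force: 98.6
position: [0.5073, -0.0818, 0.1945]
grip_width: 0.0161
gripper_force: 99.1
t 34.02 pos [ 0.5073 -0.0818  0.1945] yaw 89.82 w 0.0161 gf 99.1 F [ 0.2  1.1 -2.4]
turn first -0.003 then shift cm [ -0.07 -19.02   1.45]
```

View pics/s7.png

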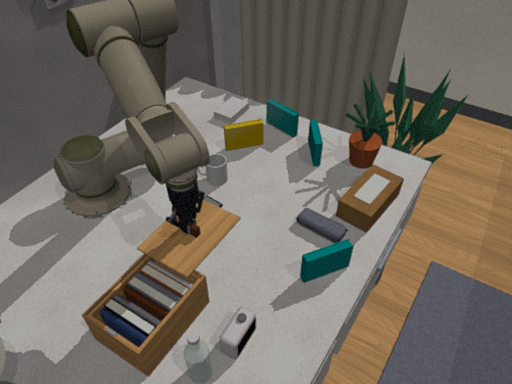

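```bash
python3 -m crank '[0,0,-4,0,0, 0,0,-4,0,0, 0,0,-4,0,0, 0,0,-4,0,0, 0,0,-2.9,0,0, 0,0,0,0,0, 0,0,0,0,0, 0,0,0,0,0]' |grep -E 'pos|grip'; python3 h.py .508 -.272 .16 90
python3 - <<'E'
from h import *
p=optics.get_image('wrist');save(p,'w7');s=env.observe()
T=np.eye(4);T[:3,:3]=s['tool_rot'];T[:3,3]=s['position'];C=np.linalg.inv(T)@np.array(p['pose'])
R=np.diag([-1,1,-1.])
for pos,pts in (((.5083,-.2502,.2268),[(63,190),(383,190),(32,60),(408,60),(75,297),(378,297)]),((.5086,-.3289,.2255),[(166,190),(487,190)]),((.5084,-.2022,.2236),[(320,190),(337,60)])):
    M=np.eye(4);M[:3,:3]=R;M[:3,3]=pos
    q=dict(p);q['pose']=M@C
    w=ray(q,pts,.127)[:,:2];print(w.round(4).tolist(),w[:2].mean(0).round(4))
# predicted rim in current view
print(proj(p,[(.508+a*.094,-.272+b*.128,.128) for a,b in((-1,-1),(-1,1),(1,1),(1,-1))]).round(0).tolist())
E
```

```text
position: [0.5079, -0.2675, 0.1944]
grip_width: 0.0163
gripper_force: 99.5
t 34.73 pos [ 0.5079 -0.2675  0.1944] yaw 90.1 w 0.0163 gf 99.5 F [-0.8 -0.2 -3.9]
turn first 0.002 then shift cm [-0.01 -0.45  3.44]
[[0.5069, -0.3936], [0.5074, -0.1496], [0.4144, -0.3989], [0.415, -0.1434], [0.6018, -0.3997], [0.6024, -0.1427]] [ 0.5071 -0.2716]
[[0.5069, -0.3934], [0.5075, -0.1499]] [ 0.5072 -0.2716]
[[0.5064, -0.1503], [0.4152, -0.1444]] [ 0.4608 -0.1473]
[[24.0, 55.0], [462.0, 55.0], [415.0, 324.0], [75.0, 324.0]]
```

View pics/w7.png

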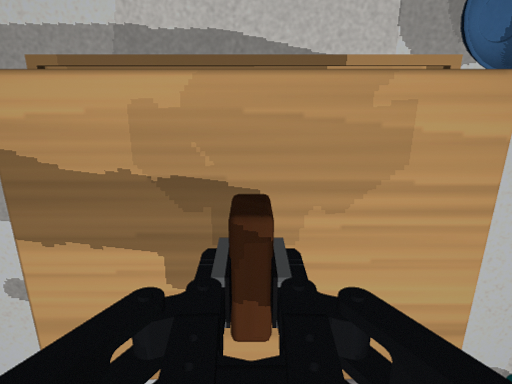

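```bash
python3 - <<'E'
from h import *
p=optics.get_image('wrist');g=cv2.cvtColor(p['color'],cv2.COLOR_RGB2HSV)
print(ray(p,[(150,69.5),(350,69.5)],.1866)[:,:2].round(4).tolist())
# side edges: saturation transition at rows
for r in (200,230,285,310,330):
    S=g[r,:,1].astype(int);m=np.where(S>70)[0];m=m[(m<120)|(m>400)]
    print(r,m[0],m[-1],ray(p,[(m[0]-.5,r),(m[-1]+.5,r)],.1866)[:,:2].round(4).tolist())
print(env.observe()['position'])
E
```

```text
[[0.425, -0.3103], [0.425, -0.2251]]
200 5 495 [[0.4837, -0.3851], [0.4837, -0.1501]]
230 13 488 [[0.4993, -0.3846], [0.4993, -0.1501]]
285 25 475 [[0.5305, -0.385], [0.5304, -0.1502]]
310 31 470 [[0.5458, -0.3849], [0.5458, -0.1498]]
330 36 465 [[0.5587, -0.3847], [0.5587, -0.1499]]
[ 0.50796239 -0.26732456  0.1947494 ]
```

```bash
python3 -m crank '[0,0.1,-0.38,0,0, 0,0,0,1,0, 0,0,0,1,0, 0,0,0,1,0, 0,0,0,1,0, 0,0,0,0.5,0, 0,0,0,0,0, 0,0,0,0,0]'; python3 h.py .507 -.2713 .1358 90
```

```text
time_s: 35.5
position: [0.5067, -0.2729, 0.1493]
tool_rot: [[-1.0, -0.0, -0.0], [-0.0, 1.0, 0.0], [0.0, 0.0, -1.0]]
ft_force: [-0.4, -0.7, -2.7]
grip_width: 0.016
gripper_force: 99.5
t 35.5 pos [ 0.5067 -0.2729  0.1493] yaw 90.01 w 0.016 gf 99.5 F [-0.4 -0.7 -2.7]
turn first 0.0 then shift cm [-0.03  0.16  1.35]
```

```bash
python3 -m crank '[0,-0.03,0.16,0,0, 0,0,0,0.3,0, 0,0,0,0.3,0, 0,0,0,0.2,0, 0,0,0,0,0, 0,0,0,0,0, 0,0,0,0,0, 0,0,0,0,0]'; python3 h.py .507 -.2713 .1358 90
```

```text
time_s: 36.17
position: [0.5072, -0.2714, 0.1418]
tool_rot: [[-1.0, -0.0, 0.001], [-0.0, 1.0, -0.0], [-0.001, -0.0, -1.0]]
ft_force: [1.4, -0.1, 0.9]
grip_width: 0.016
gripper_force: 99.9
t 36.17 pos [ 0.5072 -0.2714  0.1418] yaw 90.01 w 0.016 gf 99.9 F [ 1.4 -0.1  0.9]
turn first 0.0 then shift cm [0.02 0.01 0.6 ]
```

```bash
python3 -m crank '[0,0,0,0.2,0, 0,0,0,0.2,0, 0,0,0,0.15,0, 0,0,0,0,0, 0,0,0,0,0, 0,0,0,0,0, 0,0,0,0,0, 0,0,0,0,0]'; python3 h.py .507 -.2713 .1358 90
```

```text
time_s: 36.83
position: [0.5069, -0.2712, 0.1358]
tool_rot: [[-1.0, -0.0, -0.0], [-0.0, 1.0, 0.0], [0.0, 0.0, -1.0]]
ft_force: [-0.6, -1.1, -1.5]
grip_width: 0.0161
gripper_force: 99.8
t 36.83 pos [ 0.5069 -0.2712  0.1358] yaw 90.01 w 0.0161 gf 99.8 F [-0.6 -1.1 -1.5]
turn first 0.0 then shift cm [-0.01 -0.01  0.  ]
```

Dropped past the catches; press a little more for contact with the ledge, then release.

```bash
python3 -m crank '[0,0,0,0.1,0, 0,0,0,0.1,0, 0,0,0,0.1,0, 0,0,0,0,0, 0,0,0,0,0, 0,0,0,0,0, 0,0,0,0,0, 0,0,0,0,0]'; python3 h.py .507 -.2713 .1358 90
```

```text
time_s: 37.5
position: [0.5069, -0.2713, 0.1358]
tool_rot: [[-1.0, -0.0, 0.001], [-0.0, 1.0, -0.002], [-0.001, -0.002, -1.0]]
ft_force: [-6.7, 3.3, 20.2]
grip_width: 0.0162
gripper_force: 102.8
t 37.5 pos [ 0.5069 -0.2713  0.1358] yaw 90.02 w 0.0162 gf 102.8 F [-6.7  3.3 20.2]
turn first 0.0 then shift cm [-0.01 -0.   -0.  ]
```

```bash
python3 -m crank '[0,0,0,-0.3,0, 5,0,0,0,0, 5,0,0,0,0, 5,0,0,0,0, 5,0,0,0,0, 5,0,0,-2,0, 5,0,0,-4,0, 5,0,0,-4,0]'; python3 -m crank '[5,0,0,-4,0, 5,0,4,0,0, 5,0,4,0,0, 5,0,4,0,0, 5,0,4,0,0, 5,0,4,0,0, 5,0,0,0,0, 5,0,0,0,0]'|grep pos
python3 - <<'E'
from h import *
p=optics.get_image('scene');t=optics.get_image('top')
save(p,'s8');save(t,'t8')
a=cv2.imread('pics/s8.png')[230:384,60:260];b=cv2.imread('pics/t8.png')[150:250,335:445]
cv2.imwrite('pics/m8.png',np.hstack([cv2.resize(a,(440,400)),cv2.resize(b,(360,400))]))
E
```

```text
time_s: 38.17
position: [0.5064, -0.2709, 0.2362]
tool_rot: [[-1.0, -0.0, -0.003], [-0.0, 1.0, 0.002], [0.003, 0.002, -1.0]]
ft_force: [1.0, 0.5, 0.9]
grip_width: 0.0502
gripper_force: 0.0
position: [0.5069, -0.0696, 0.2763]
```

View pics/m8.png

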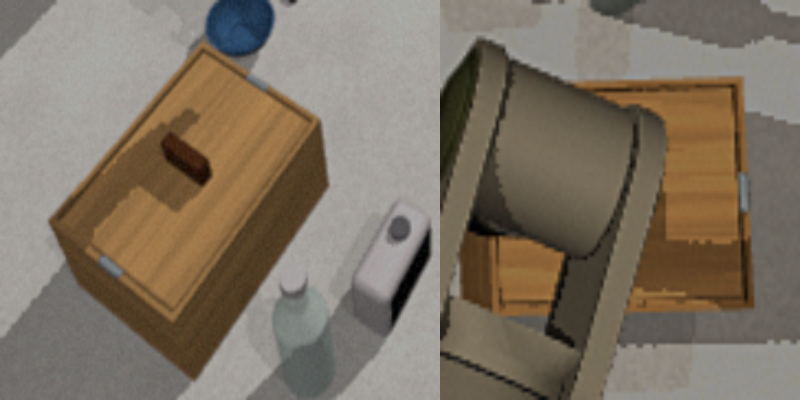

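The picture shows the cover flush inside the rim, with both catches visible over its short edges and the bar upright. I'm handing it in.

```bash
python3 -c "
from rig import env
print(env.close_job())"
```

```text
the job is handed in; nothing more can be done
None
```

I put the three loose paperbacks each in its own gap on the box floor, pressed the cover home level and flush past both catches, and handed the job in at about 39 s; no verdict was returned.

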